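# Ready the buggy wheels for balancing

### The job

Get the buggy wheels ready for balancing: stack the loose wheels flat on the wheel post, white at the bottom, red on it and blue on top, and lay the axle of the yellow wheel into the slots of the balancing stand so that both ends sit fully home and the wheel hangs about midway between the uprights. The green wheel's glue is still curing: leave it and the glue bottle where they are.

Things in the scene. Friction and masses are not known exactly. Their poses are not given: they have to be found in the camera images.
- wheel_white: White-rimmed wheel lying flat on the table, loose, no axle: black studded tyre, white rim; 56 mm in diameter, 24 mm wide (high as it lies), round open hole 20 mm in diameter through its centre; same on both faces; 40 g. Origin at its very centre (12 mm above its underside), z along its axis. Pinch it from above across its diameter, any yaw.
- wheel_red: Red-rimmed wheel lying flat on the table, loose, no axle: black studded tyre, red rim; 56 mm in diameter, 24 mm wide (high as it lies), round open hole 20 mm in diameter through its centre; same on both faces; 40 g. Origin at its very centre (12 mm above its underside), z along its axis. Pinch it from above across its diameter, any yaw.
- wheel_blue: Blue-rimmed wheel lying flat on the table, loose, no axle: black studded tyre, blue rim; 56 mm in diameter, 24 mm wide (high as it lies), round open hole 20 mm in diameter through its centre; same on both faces; 40 g. Origin at its very centre (12 mm above its underside), z along its axis. Pinch it from above across its diameter, any yaw.
- wheel_green: Green-rimmed wheel, same shape and size as the white, red and blue ones and lying flat among them, dark green rim. Its glue is still curing: leave it where it lies. Origin at its very centre, z along its axis.
- wheel_yellow: Neon-yellow-rimmed wheel (tyre 56 mm in diameter, 24 mm wide, 80 g), fixed on a steel axle 8 mm in diameter, 130 mm long, 53 mm out each side. Starts upright in the cradle, axle 38 mm and top of tyre 66 mm up. Origin at the wheel's centre, on the axle; y along the axle (ends alike). Pinch from above across the tyre's 24 mm width near its top, closing along the axle.
- cradle: Fixed low holder, orange on grey, 90 x 50 mm, 14 mm high, in which the yellow wheel stands at the start, loosely, between two blocks 30 mm apart. Origin at the centre of its underside on the table; its y lies along the axle of the wheel standing in it.
- post: Fixed wheel post: round aluminium foot 64 mm in diameter, 6 mm thick, with an upright orange pin 8 mm in diameter in its middle, rounded top 66 mm above the table. Three wheels slipped over the pin lie flat one on another, centres 18, 42 and 66 mm above the table. Origin at the centre of the underside of the foot, z up.
- stand: Fixed balancing stand: aluminium foot 70 x 124 mm; two blue uprights 8 mm thick at y = +48 and -48 mm, tops 58 mm above the table, each with a slot open upward at x = 0: mouth 24 mm wide, narrowing to 10 mm at height 50, flat bottom at height 42. An axle home in both runs along the stand's y, its centre line 46 mm up. Origin: centre of the underside, z up.
- glue: White glue bottle, 28 mm in diameter, 78 mm high with its red nozzle, standing loose, 40 g. Origin at the centre of its underside. Leave it standing.

How it is judged (in metres and radians):
At the end, for the whole second after the job is handed in: White, red, blue upwards flat on the post (9 mm off axis, heights 18, 42, 66 mm within 5); yellow's axle home in both slots (46 mm up within 3.5; 0.06 rad; 5 mm across, 12 mm along); all four released, at rest; green wheel within 25 mm, glue within 30 mm of its start and upright (horizontal distance between each of wheel_white, wheel_red, wheel_blue and post below 0.009 m and z of wheel_white in the frame of post between 0.013 and 0.023 m and angle between the z axis of each of wheel_white, wheel_red, wheel_blue and the z axis of post, either way round below 0.12 rad and z of wheel_red in the frame of post between 0.037 and 0.047 m and z of wheel_blue in the frame of post between 0.061 and 0.071 m and x of wheel_yellow in the frame of stand between -0.005 and 0.005 m and y of wheel_yellow in the frame of stand between -0.012 and 0.012 m and z of wheel_yellow in the frame of stand between 0.0425 and 0.0495 m and angle between the y axis of wheel_yellow and the y axis of stand, either way round below 0.06 rad and linear speed of each of wheel_white, wheel_red, wheel_blue, wheel_yellow below 0.03 m/s and angular speed of each of wheel_white, wheel_red, wheel_blue, wheel_yellow below 0.5 rad/s and distance of wheel_green from where it was at the start of the episode below 0.025 m and distance of glue from where it was at the start of the episode below 0.03 m and angle between glue's own z axis and vertical below 0.3 rad); the robot touches nothing.
It fails at once if the green wheel is moved more than 25 mm (distance of wheel_green from where it was at the start of the episode above 0.025 m).
It fails at once if the glue bottle is moved more than 30 mm or tipped (distance of glue from where it was at the start of the episode above 0.03 m or angle between glue's own z axis and vertical above 0.3 rad).
It also fails if it takes over 96 s, if anything falls off the work surface, if the arm or the gripper's body presses on something with over 40 N, if the wrist force passes 120 N, or if a joint passes its speed limit or range.

### The arm

A 6-joint arm with a two-finger parallel gripper is mounted at the origin on the work surface. World frame = base frame: x ahead of the robot, y to its left, z up, the work surface at z = 0. Lengths are in mm, angles in degrees, forces in N, time in s.
With the tool pointing down it reaches from about 300 to 850 mm from the base axis. Payload 4.2 kg.
Tool frame: the origin (TCP) lies between the finger pads; the fingertips stand 14 mm ahead of it and the grasp point (between the pads) lies 5 mm behind it; z points along the fingers, y is the line along which they close (so a half turn about z gives the same grasp; the last joint's range is limited). The gripper opens to 91 mm and grips with 3 to 60 N. Pads are 32 mm wide; open, the fingers measure 118 mm over their backs; the gripper's body (76 mm by 178 mm) begins 60 mm behind the grasp point.
Start: joints at [73.854, 18.312, 89.639, -0, 72.044, -1.146], TCP at [148.823, 555.422, 227.976] pointing down, gripper open.
Joint ranges: [-177.97, 177.97], [-48.28, 115.42], [12.27, 149.76], [-77.06, 257.06], [2.81, 150.46], [-146.56, 146.56]. Speed limits (degrees/s): [147.25, 147.25, 180, 180, 180, 180].

### API

Orientations are given as [roll, pitch, yaw] about the fixed x, y, z axes, in that order (R = Rz(yaw) Ry(pitch) Rx(roll)).
In Python, from workcell import * gives the robot as it stands. The module is installed in compiled form; this text tells all that it offers.
- The arm moves only by the tool send_rows, never from a script. Its argument "deltas" is a list of rows, each a list of 2 entries, a list of its own where there are three numbers: the shift along the tool's x, y, z normalised to -1 to 1, where 1 is 0.5 m, then the turn, a rotation vector about the tool's x, y, z normalised to -1 to 1, where 1 is 0.5 rad. A call has 1 to 10 rows; each row shifts and turns the commanded pose from where the row before left it, along the tool's axes as they then stand; what a row does not reach is not made up. A row lasts 1/10 s, in which the tool goes at most 50 mm and 8.59 degrees, less where a joint would pass 70% of its speed; a pose out of reach is approached as far as the arm can. A call with a number of a shift or a turn outside -1 to 1 is refused whole. A call with a gripper value outside its range is refused whole. "grip" is the closure, from 0 (fully open) to 1 (shut), set as the call begins (left out, the last holds). The fingers move at their own pace and stop on an object; "grip_force" is the grip in N (left out, the last holds). Time passes only in rows, so rows that do not move let the fingers close. It gives the time, the measured TCP pose, the force, the opening and the grip force at its end, in the units of the state.
- state(): the state, without advancing time (a new reading comes with each control period).
- grab_frame(name): name is "side" or "top"; returns the picture (420x560x3 uint8, red, green, blue); there is no depth.
- calibration(name): a dict with "mtx" (3x3 intrinsics, pixels), "R" (3x3) and "t" (3): a world point X has camera coordinates R X + t. Camera axes: x right, y down, z forward; pixel columns grow to the right and rows downward; lengths in mm; the calibration is good to about 2 mm. A picture is of the moment at which its call begins. calibration takes no time and is no camera call.
- job_done(): hands the job in; it is judged then, once.
Trained networks look in the newest picture that a camera, given by its name, has taken for a name from the list of things; names that differ only in an ending like _2 or _b are one class to them, and where a whole thing is asked for, a point or a joint stands for the part that bears it (a point fixed in the world has none). Each returns a list of dicts, best first, with "p" (0 to 1); they miss things now and then, are a little off and sometimes report something else, mostly with a low value. They report only what shows in the picture. A call takes as long as a camera call.
- trace(camera, label): "pixels" (420x560 bool, what is visible of it) and "bbox" ([left, top, width, height] in pixels, round what is visible of it).
The state is a dict: "time_s": time; "qpos": joint angles; "qvel": joint speeds; "effort": joint torques, N m; "ee_pos": TCP position; "ee_rot": TCP orientation; "force": force on the tool from outside, world axes, zero at the start; "torque": the same for the moment, N m; "gripper_width": finger opening in mm; "gripper_force": force on a finger pad.
Only numpy, scipy, OpenCV 4.12 (cv2) and the standard library are available. Lean on these libraries where they do the work, as an engineer would, in place of code of your own. Each camera call takes 0.05 s, during which the arm holds its last target. There are 200 camera calls.

## Working session

There is one attempt and no reset: what is moved stays moved. The work goes in short steps, Python scripts to look and compute and a tool call to move; the robot and the scene stay as the last step left them, time stands still between calls to the robot, and variables do not carry over. Pictures are saved under pics/ and viewed, at most 14 in all, crops included, and the job is handed in when it is done.

Besides the shell and the picture viewer there is one more tool, called after "Emit:" as a command line: name --argument value ..., lists and objects as JSON in quotes. send_rows: Moves the arm, as the interface text tells. Scaled input: -1 to 1 covers 0.5 m each way for a shift and 0.5 rad each way for a turn. Its arguments: {"type":"object","properties":{"deltas":{"type":"array","items":{"type":"array"}},"grip":{"type":"number"},"grip_force":{"type":"number"}},"required":["deltas"]}

```bash
mkdir -p pics
cat > h.py <<'E'
from workcell import *
import numpy as np, cv2
def ray(cam,uv):
    c=calibration(cam);K=np.array(c['mtx']);R=np.array(c['R']);t=np.array(c['t']).ravel()
    d=R.T@np.linalg.inv(K)@np.array([uv[0],uv[1],1.]);return -R.T@t,d
def onz(cam,uv,z):
    o,d=ray(cam,uv);return o+d*(z-o[2])/d[2]
def proj(cam,X):
    c=calibration(cam);p=np.array(c['mtx'])@(np.array(c['R'])@np.array(X,float)+np.array(c['t']).ravel());return p[:2]/p[2]
def save(cam,n):
    im=grab_frame(cam);cv2.imwrite(f'pics/{n}.png',im[:,:,::-1]);return im
E
python3 - <<'E'
from h import *
s=state();print(s['time_s'],s['ee_pos'],s['ee_rot'],s['gripper_width'])
for c in('top','side'):
    save(c,c+'0');k=calibration(c);print(c,ray(c,(280,210)),k['mtx'][0][0])
    for l in['wheel_white','wheel_red','wheel_blue','wheel_green','wheel_yellow','cradle','post','stand','glue']:
        for r in trace(c,l)[:2]:
            v,u=np.nonzero(r['pixels']);print(l,round(r['p'],2),r['bbox'],len(u),np.round([u.mean(),v.mean()],1))
E
```

```text
0.0 [148.71225529 554.94230274 227.12543558] [-1.79900500e+02 -8.27838142e-05  1.64998850e+02] 91.16188892130123
top (array([4.58738365e+02, 4.37784395e-01, 9.39372039e+02]), array([ 0.11508268,  0.00839208, -0.99340129])) 519.6967160508076
wheel_white 0.97 [228.6, 261.9, 30.7, 32.5] 718 [243.5 277.2]
wheel_red 0.6 [401.1, 249.3, 39.0, 35.3] 797 [419.8 267.1]
wheel_blue 0.98 [122.8, 260.9, 35.2, 32.2] 768 [139.4 278.7]
wheel_green 0.57 [298.8, 250.4, 35.3, 34.5] 748 [317.3 266.2]
wheel_green 0.51 [227.5, 260.3, 29.5, 36.1] 713 [243.5 277.3]
wheel_yellow 0.82 [391.0, 176.3, 69.3, 30.8] 828 [424.7 189.9]
wheel_yellow 0.36 [403.2, 252.7, 36.6, 31.9] 838 [420.4 267.1]
cradle 0.84 [398.5, 165.1, 45.4, 51.7] 777 [417.7 195.2]
cradle 0.46 [273.9, 193.7, 29.9, 33.7] 886 [289.3 210. ]
post 0.79 [271.2, 193.5, 32.9, 35.2] 946 [289.  209.7]
post 0.55 [118.9, 170.6, 70.6, 54.5] 2617 [152.9 197.1]
stand 0.85 [117.1, 170.4, 76.4, 58.1] 2751 [153.  197.6]
glue 0.57 [199.0, 129.3, 17.7, 23.6] 287 [210.3 139.1]
side (array([ 179.38897333, -546.00611865,  475.98172063]), array([ 0.5084361 ,  0.66768117, -0.54425905])) 466.26299551323996
wheel_white 0.57 [171.6, 218.1, 34.1, 29.7] 774 [186.9 231.7]
wheel_red 0.74 [293.0, 315.7, 45.3, 46.5] 1592 [314.5 336.4]
wheel_blue 0.71 [127.1, 180.1, 27.7, 21.0] 566 [141.9 189.8]
wheel_green 0.69 [219.3, 248.9, 38.9, 35.8] 983 [238.  265.8]
wheel_yellow 0.79 [367.5, 249.4, 43.4, 68.0] 1532 [390.3 279.2]
cradle 0.88 [351.0, 282.9, 80.0, 32.8] 1395 [385.2 300.3]
post 0.65 [258.7, 201.8, 30.0, 39.5] 737 [272.5 228.8]
stand 0.71 [190.3, 139.1, 45.2, 49.7] 1376 [210.4 169.8]
glue 0.7 [272.6, 146.8, 14.8, 33.2] 371 [279.6 167.3]
```

View pics/top0.png

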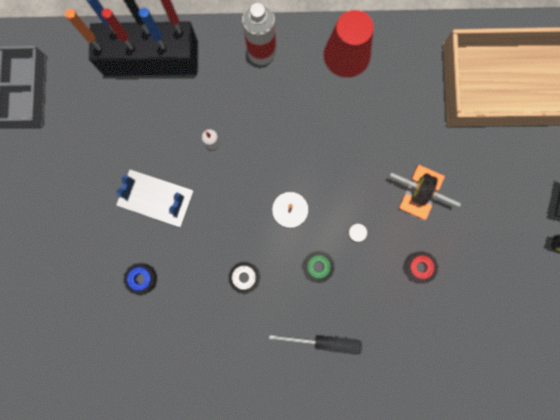

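View pics/side0.png

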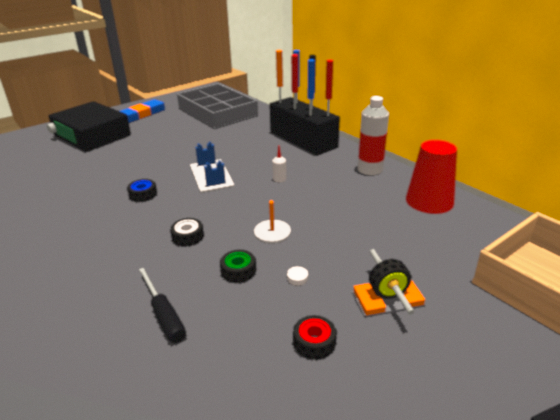

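Top view: wheels are at about blue (139,278), white (243,277), green (318,267) and red (422,267). The post is at (290,210), the stand at (155,197), the yellow axle runs (391,177)–(459,205), and the glue is at (210,137). The side view agrees.

```bash
cat > m.py <<'E'
from h import *
def tri(a,b):
    o1,d1=ray('top',a);o2,d2=ray('side',b);d1=d1/np.linalg.norm(d1);d2=d2/np.linalg.norm(d2)
    s=np.linalg.lstsq(np.c_[d1,-d2],o2-o1,rcond=None)[0];p,q=o1+s[0]*d1,o2+s[1]*d2;return (p+q)/2,np.linalg.norm(p-q)
def blob(im,box,f):
    x0,y0,x1,y1=box;h=cv2.cvtColor(im[y0:y1,x0:x1],cv2.COLOR_RGB2HSV).astype(int);m=f(*[h[...,i] for i in range(3)]).astype(np.uint8)
    n,l,st,_=cv2.connectedComponentsWithStats(m);k=1+np.argmax(st[1:,4]);c=cv2.findContours((l==k).astype(np.uint8),0,2)[0][0]
    return cv2.convexHull(c)+np.array([x0,y0])
F=dict(red=lambda h,s,v:((h<8)|(h>170))&(s>150)&(v>90),blue=lambda h,s,v:(h>105)&(h<130)&(s>150)&(v>90),
 green=lambda h,s,v:(h>45)&(h<80)&(s>120)&(v>50),white=lambda h,s,v:(s<60)&(v>140),orange=lambda h,s,v:(h>4)&(h<22)&(s>150)&(v>120))
E
python3 - <<'E'
from m import *
T=cv2.imread('pics/top0.png')[:,:,::-1].copy();S=cv2.imread('pics/side0.png')[:,:,::-1].copy()
def cen(h):
    m=cv2.moments(h);return m['m10']/m['m00'],m['m01']/m['m00']
for n,bt,bs in(('white',(225,258,262,296),(168,214,206,248)),('red',(400,246,442,290),(288,312,340,360)),('blue',(120,260,160,298),(124,176,160,204)),('green',(300,248,336,286),(216,246,260,284))):
    a,b=cen(blob(T,bt,F[n])),cen(blob(S,bs,F[n]));p,e=tri(a,b);print(n,np.round(a,1),np.round(b,1),p.round(1),round(e,1),'top@24',onz('top',a,23).round(1),'side@23',onz('side',b,23).round(1))
a=cen(blob(T,(265,185,315,235),F['white']));b=cen(blob(S,(248,215,296,245),F['white']))
print('foot',onz('top',a,6).round(1),onz('side',b,6).round(1))
pt=cen(blob(T,(280,200,300,220),F['orange']));ps=blob(S,(262,195,282,235),F['orange']);print('pin top',pt,ps[:,0].min(0),ps[:,0].max(0),onz('top',pt,55))
h=blob(T,(110,165,200,230),lambda h,s,v:((s<60)&(v>140))|((h>100)&(h<130)&(s>80)));r=cv2.minAreaRect(blob(T,(110,165,200,230),F['white']));bx=cv2.boxPoints(r)
print('stand',r);W=np.array([onz('top',q,5) for q in bx]);print(W.round(1),W.mean(0).round(1),[np.linalg.norm(W[i]-W[i-1]).round(1) for i in range(4)])
hs=blob(S,(180,150,240,195),F['white']);print([onz('side',q,5)[:2].round(0) for q in cv2.boxPoints(cv2.minAreaRect(hs))])
def z(im,x0,y0,w,h,W,H):return cv2.resize(im[y0:y0+h,x0:x0+w],(W,H),interpolation=cv2.INTER_CUBIC)
c=np.vstack([np.hstack([z(T,110,165,90,67,400,300),z(T,380,155,90,67,400,300)]),np.hstack([z(S,180,135,80,60,400,300),z(S,345,240,90,67,400,300)])])
cv2.imwrite('pics/zoom.png',c[:,:,::-1])
E
```

```text
white [243.4 277.2] [185.9 226. ] [447.6  73.2  23.4] 1.0 top@24 [447.2  73.4  23. ] side@23 [448.3  73.6  23. ]
red [422.1 266.8] [314.4 330.4] [ 462.9 -238.7   22.5] 0.8 top@24 [ 462.5 -238.3   23. ] side@23 [ 462.9 -239.2   23. ]
blue [138.1 278.5] [140.7 185. ] [447.  258.5  23.2] 0.9 top@24 [446.6 258.7  23. ] side@23 [447.5 258.5  23. ]Traceback (most recent call last):
  File "<stdin>", line 6, in <module>
  File "m.py", line 7, in blob
    n,l,st,_=cv2.connectedComponentsWithStats(m);k=1+np.argmax(st[1:,4]);c=cv2.findContours((l==k).astype(np.uint8),0,2)[0][0]
                                                     ~~~~~~~~~^^^^^^^^^^
    return _wrapfunc(a, 'argmax', axis=axis, out=out, **kwds)
    return bound(*args, **kwds)
ValueError: attempt to get argmax of an empty sequence
```

```bash
sed -i 's/(h>45)&(h<80)&(s>120)&(v>50)/(h>40)\&(h<90)\&(s>80)\&(v>40)/' m.py
python3 - <<'E'
from m import *
T=cv2.imread('pics/top0.png')[:,:,::-1].copy();S=cv2.imread('pics/side0.png')[:,:,::-1].copy()
def cen(h):
    m=cv2.moments(h);return m['m10']/m['m00'],m['m01']/m['m00']
def z(im,x0,y0,w,h,W,H):return cv2.resize(im[y0:y0+h,x0:x0+w],(W,H),interpolation=cv2.INTER_CUBIC)
c=np.vstack([np.hstack([z(T,110,165,90,67,400,300),z(T,380,155,90,67,400,300)]),np.hstack([z(S,180,135,80,60,400,300),z(S,345,240,90,67,400,300)])])
cv2.imwrite('pics/zoom.png',c[:,:,::-1])
print('green',onz('top',(318.2,266.5),23))
a=cen(blob(T,(265,185,315,235),F['white']));b=cen(blob(S,(248,215,296,245),F['white']))
print('foot',onz('top',a,6).round(1),onz('side',b,6).round(1))
pt=cen(blob(T,(280,200,300,220),F['orange']));ps=blob(S,(262,195,282,235),F['orange']);print('pin top',pt,ps[:,0].min(0),ps[:,0].max(0),onz('top',pt,55))
r=cv2.minAreaRect(blob(T,(110,165,200,230),F['white']));bx=cv2.boxPoints(r)
print('stand',r);W=np.array([onz('top',q,5) for q in bx]);print(W.round(1),W.mean(0).round(1),[np.linalg.norm(W[i]-W[i-1]).round(1) for i in range(4)])
hs=blob(S,(180,150,240,195),F['white']);W=np.array([onz('side',q[0],5)[:2] for q in hs],np.float32);print('side',cv2.minAreaRect(W))
W=np.array([onz('top',q[0],5)[:2] for q in blob(T,(110,165,200,230),F['white'])],np.float32);print('top',cv2.minAreaRect(W))
W=np.array([onz('top',q[0],10)[:2] for q in blob(T,(395,160,450,222),F['orange'])],np.float32);print('cradle',cv2.minAreaRect(W))
print('glue',onz('top',(209,133),75),onz('side',(279.6,181),0))
E
```

```text
green [464.65066191 -57.61028867  23.        ]
foot [568.1  -9.5   6. ] [568.4 -10.5   6. ]Traceback (most recent call last):
  File "<stdin>", line 11, in <module>
  File "<stdin>", line 4, in cen
ZeroDivisionError: float division by zero
```

View pics/zoom.png

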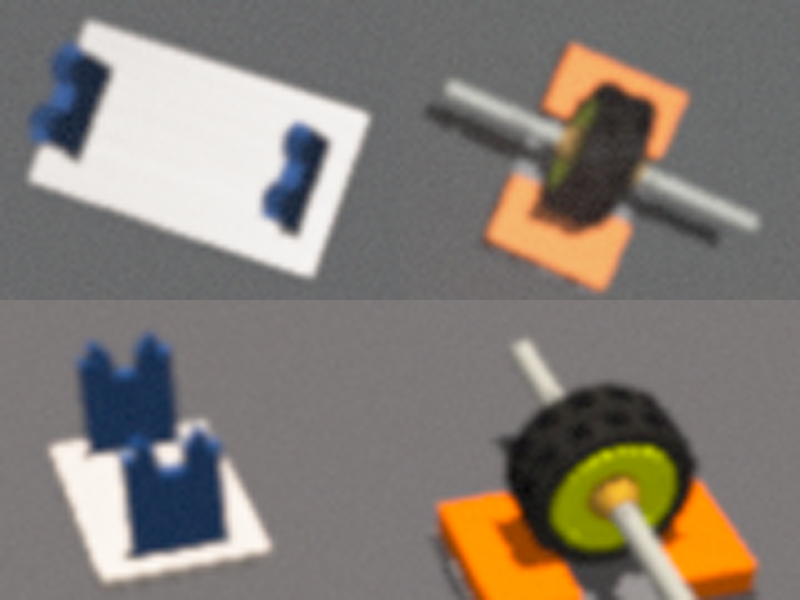

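The zoom shows the stand foot (white) with both uprights and their slots clearly visible. The yellow axle ends are at top pixels (390.6,174.5) and (460.3,204.8).

Run:
```python
from m import *
T=cv2.imread('pics/top0.png')[:,:,::-1].copy();S=cv2.imread('pics/side0.png')[:,:,::-1].copy()
for c,im,b,zz in(('top',T,(110,165,200,230),5),('side',S,(180,150,240,195),5)):
    W=np.array([onz(c,q[0],zz)[:2] for q in blob(im,b,F['white'])],np.float32);print(c,cv2.minAreaRect(W))
W=np.array([onz('top',q[0],10)[:2] for q in blob(T,(395,160,450,222),F['orange'])],np.float32);print('cradle',cv2.minAreaRect(W))
a,b=onz('top',(390.8,174.8),39),onz('top',(460.2,204.6),39);print('axle',a,b,(a+b)/2,np.linalg.norm(a-b),np.degrees(np.arctan2(b[1]-a[1],b[0]-a[0])))
# side slots: zoom px valley -> slot bottoms z=42
sx=lambda x,y:(180+x*.2,135+(y-300)*.2)
for q in((123,378),(174,476)): print('slot side',onz('side',sx(*q),42))
tx=lambda x,y:(110+x*.225,165+y*.2233)
for q in((63,98),(292,178)): print('slot top',onz('top',tx(*q),42))
print('glue',onz('top',(209,133),75),onz('side',(279.6,181),0))
```

```text
top ((592.41943359375, 237.3214111328125), (127.21041870117188, 73.1259765625), 71.11246490478516)
side ((594.1600952148438, 239.0093231201172), (136.85739135742188, 75.56764221191406), 71.3501968383789)
cradle ((621.9329833984375, -257.3438415527344), (48.921566009521484, 26.630640029907227), 63.22134017944336)
axle [ 622.8592245  -186.52510483   39.        ] [ 568.91279418 -304.38678577   39.        ] [ 595.88600934 -245.4559453    39.        ] 129.62095963628232 -114.59402756514774
slot side [605.38477539 276.05364325  42.        ]
slot side [575.15713016 184.20764798  42.        ]
slot top [606.74181283 281.64785833  42.        ]
slot top [574.01116249 190.2017349   42.        ]
glue [692.78493772 127.76283819  75.        ] [691.70414409 125.5441115    0.        ]
```

Emit:
send_rows --deltas '[[[0,0,0],[0,0,-0.175]],[[0,0,0],[0,0,-0.175]],[[0,0,0],[0,0,-0.175]],[[-0.035,-0.057,0.009],[0,0,0]],[[-0.035,-0.057,0.009],[0,0,0]],[[-0.035,-0.057,0.009],[0,0,0]],[[-0.035,-0.057,0.009],[0,0,0]],[[-0.035,-0.057,0.009],[0,0,0]],[[-0.035,-0.057,0.009],[0,0,0]],[[-0.035,-0.057,0.009],[0,0,0]]]' --grip 0 --grip_force 20

```text
time_s: 2.0
ee_pos: [272.0, 354.9, 196.5]
ee_rot: [180.0, 0.0, -179.9]
force: [-0.1, -0.2, 0.4]
gripper_width: 91.2
gripper_force: 0.0
```

Emit:
send_rows --deltas '[[[-0.035,-0.057,0.009],[0,0,0]],[[-0.035,-0.057,0.009],[0,0,0]],[[-0.035,-0.057,0.009],[0,0,0]],[[-0.035,-0.057,0.009],[0,0,0]],[[-0.035,-0.057,0.009],[0,0,0]],[[-0.035,-0.057,0.009],[0,0,0]],[[-0.035,-0.057,0.009],[0,0,0]],[[-0.035,-0.057,0.009],[0,0,0]],[[-0.035,-0.057,0.009],[0,0,0]],[[0,0,0],[0,0,0]]]'

```text
time_s: 3.0
ee_pos: [430.7, 97.1, 155.6]
ee_rot: [-180.0, 0.0, 179.8]
force: [0.0, 0.7, -0.3]
gripper_width: 91.5
gripper_force: 0.0
```

Run:
```python
from h import *
for i in range(3):
    s=state();print(s['time_s'],np.round(s['ee_pos'],2),np.round(s['ee_rot'],2),np.round(s['qpos'],1)); trace
    grab_frame('top')
```

```text
3.0 [430.74  97.13 155.65] [-1.7995e+02  4.0000e-02  1.7980e+02] [ 1.130e+01  1.010e+01  1.125e+02 -1.000e-01  5.740e+01 -7.850e+01]
3.05 [429.72  98.48 155.79] [ 1.7999e+02 -2.0000e-02  1.7984e+02] [ 11.4  10.  112.5   0.   57.5 -78.4]
3.1 [429.11  99.35 155.88] [ 1.7998e+02 -3.0000e-02  1.7993e+02] [ 11.5  10.  112.6   0.   57.5 -78.4]
```

Emit:
send_rows --deltas '[[[-0.0188,-0.0261,0.03],[0,0,0]],[[-0.0188,-0.0261,0.03],[0,0,0]],[[0,0,0.036],[0,0,0]],[[0,0,0.036],[0,0,0]],[[0,0,0.036],[0,0,0]],[[0,0,0.036],[0,0,0]],[[0,0,0.036],[0,0,0]],[[0,0,0.018],[0,0,0]],[[0,0,0.018],[0,0,0]],[[0,0,0],[0,0,0]]]'

```text
time_s: 4.15
ee_pos: [447.4, 74.0, 17.4]
ee_rot: [-180.0, -0.1, -179.9]
force: [0.0, 0.4, 0.3]
gripper_width: 91.3
gripper_force: 0.0
```

Emit:
send_rows --deltas '[[[0,0,0],[0,0,0]],[[0,0,0],[0,0,0]],[[0,0,0],[0,0,0]],[[0,0,0],[0,0,0]],[[0,0,0],[0,0,0]],[[0,0,0],[0,0,0]],[[0,0,0],[0,0,0]]]' --grip 1

```text
time_s: 4.85
ee_pos: [448.1, 73.5, 18.2]
ee_rot: [180.0, 0.0, -180.0]
force: [0.1, 0.5, 3.8]
gripper_width: 54.9
gripper_force: 20.0
```

Emit:
send_rows --deltas '[[[0,0,-0.02],[0,0,0]],[[0,0,-0.04],[0,0,0]],[[0,0,-0.05],[0,0,0]],[[0,0,-0.05],[0,0,0]],[[-0.03,-0.02,-0.04],[0,0,0]],[[-0.05,-0.035,0],[0,0,0]],[[-0.05,-0.035,0],[0,0,0]],[[-0.05,-0.035,0],[0,0,0]],[[-0.04,-0.0266,0],[0,0,0]],[[-0.0212,-0.015,0],[0,0,0]]]'

```text
time_s: 5.85
ee_pos: [570.1, -10.7, 118.3]
ee_rot: [-180.0, 0.1, 180.0]
force: [-0.4, 0.3, 0.4]
gripper_width: 54.8
gripper_force: 20.0
```

Run:
```python
from m import *
T=save('top','t1');S=save('side','s1');s=state();print(s['ee_pos'],s['gripper_width'])
def z(im,x0,y0,w,h,W,H):return cv2.resize(im[y0:y0+h,x0:x0+w],(W,H),interpolation=cv2.INTER_CUBIC)
cv2.imwrite('pics/z1.png',np.hstack([z(T,230,150,120,120,400,400),z(S,210,120,120,120,400,400)])[:,:,::-1])
```

```text
[569.43949735 -10.36792168 117.99106359] 54.737587416674074
```

View pics/z1.png

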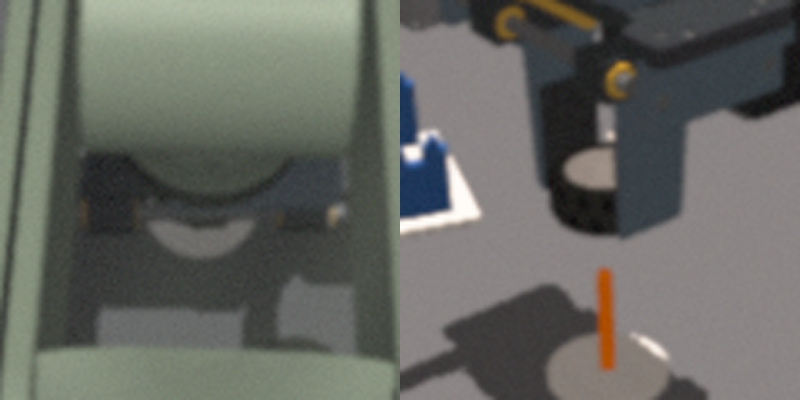

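The side crop shows the white wheel held level right above the pin (pin top at crop (604,270)). I'll lower and release it.

Emit:
send_rows --deltas '[[[0,0,0.03],[0,0,0]],[[0,0,0.03],[0,0,0]],[[0,0,0.03],[0,0,0]],[[0,0,0.03],[0,0,0]],[[0,0,0.025],[0,0,0]],[[0,0,0.02],[0,0,0]],[[0,0,0.015],[0,0,0]],[[0,0,0.006],[0,0,0]],[[0,0,0],[0,0,0]],[[0,0,0],[0,0,0]]]'

```text
time_s: 6.95
ee_pos: [569.0, -9.7, 25.3]
ee_rot: [180.0, 0.1, -180.0]
force: [0.2, -0.5, -0.2]
gripper_width: 54.7
gripper_force: 20.0
```

Emit:
send_rows --deltas '[[[0,0,0],[0,0,0]],[[0,0,0],[0,0,0]],[[0,0,0],[0,0,0]],[[0,0,0],[0,0,0]],[[0,0,-0.02],[0,0,0]],[[0,0,-0.04],[0,0,0]],[[0,0,-0.04],[0,0,0]],[[0,0,-0.04],[0,0,0]],[[0,0,-0.04],[0,0,0]],[[0,0,-0.006],[0,0,0]]]' --grip 0

```text
time_s: 7.95
ee_pos: [570.4, -9.7, 121.1]
ee_rot: [-180.0, 0.3, -180.0]
force: [0.4, 0.4, -0.7]
gripper_width: 91.4
gripper_force: 0.0
```

Emit:
send_rows --deltas '[[[0.0134,-0.0308,0],[0,0,0]],[[0.0234,-0.0508,0],[0,0,0]],[[0.0234,-0.0508,0],[0,0,0]],[[0.0234,-0.0508,0],[0,0,0]],[[0.0234,-0.0508,0],[0,0,0]],[[0.0234,-0.0508,0],[0,0,0]],[[0.0234,-0.0508,0],[0,0,0]],[[0.0234,-0.0508,0],[0,0,0]],[[0.0234,-0.0508,0],[0,0,0]],[[0.0104,-0.0208,0],[0,0,0]]]'

```text
time_s: 8.95
ee_pos: [460.9, -240.6, 116.7]
ee_rot: [180.0, -0.2, 179.9]
force: [0.4, 0.4, -0.1]
gripper_width: 91.3
gripper_force: 0.0
```

Emit:
send_rows --deltas '[[[0,0,0],[0,0,0]],[[0,0,0.03],[0,0,0]],[[0,0,0.036],[0,0,0]],[[0,0,0.036],[0,0,0]],[[0,0,0.036],[0,0,0]],[[0,0,0.03],[0,0,0]],[[0,0,0.02],[0,0,0]],[[0,0,0.012],[0,0,0]],[[0,0,0],[0,0,0]],[[0,0,0],[0,0,0]]]'

```text
time_s: 9.95
ee_pos: [463.7, -238.7, 18.3]
ee_rot: [-180.0, 0.0, -179.9]
force: [0.3, 0.4, 0.5]
gripper_width: 90.7
gripper_force: 0.0
```

Emit:
send_rows --deltas '[[[0,0,0],[0,0,0]],[[0,0,0],[0,0,0]],[[0,0,0],[0,0,0]],[[0,0,0],[0,0,0]],[[0,0,0],[0,0,0]],[[0,0,0],[0,0,0]],[[0,0,0],[0,0,0]]]' --grip 1

```text
time_s: 10.65
ee_pos: [463.3, -238.8, 18.1]
ee_rot: [-180.0, 0.0, -180.0]
force: [-0.4, 0.6, 1.3]
gripper_width: 56.3
gripper_force: 20.0
```

Emit:
send_rows --deltas '[[[0,0,-0.02],[0,0,0]],[[0,0,-0.04],[0,0,0]],[[0,0,-0.05],[0,0,0]],[[0,0,-0.05],[0,0,0]],[[0,0,-0.034],[0,0,0]],[[-0.0134,0.0308,-0.02],[0,0,0]],[[-0.0234,0.0508,0],[0,0,0]],[[-0.0234,0.0508,0],[0,0,0]],[[-0.0234,0.0508,0],[0,0,0]],[[-0.0234,0.0508,0],[0,0,0]]]'

```text
time_s: 11.65
ee_pos: [517.0, -120.7, 125.6]
ee_rot: [-180.0, 0.0, -180.0]
force: [0.5, -0.5, 0.0]
gripper_width: 56.4
gripper_force: 20.0
```

Emit:
send_rows --deltas '[[[-0.0234,0.0508,0],[0,0,0]],[[-0.0234,0.0508,0],[0,0,0]],[[-0.0234,0.0508,0],[0,0,0]],[[-0.0234,0.0508,0],[0,0,0]],[[-0.0104,0.0208,0],[0,0,0]],[[0,0,0],[0,0,0]],[[0,0,0],[0,0,0]],[[0,0,0],[0,0,0]]]'

```text
time_s: 12.45
ee_pos: [568.0, -10.8, 124.9]
ee_rot: [-180.0, -0.0, 180.0]
force: [-0.4, -0.2, -0.6]
gripper_width: 56.0
gripper_force: 20.0
```

Run:
```python
from m import *
S=save('side','s2');s=state();print(s['ee_pos'],s['gripper_width'])
cv2.imwrite('pics/z2.png',cv2.resize(S[120:260,200:340],(560,560),interpolation=cv2.INTER_CUBIC)[:,:,::-1])
```

```text
[568.07380511 -10.79335911 124.99084168] 55.936662607138885
```

View pics/z2.png

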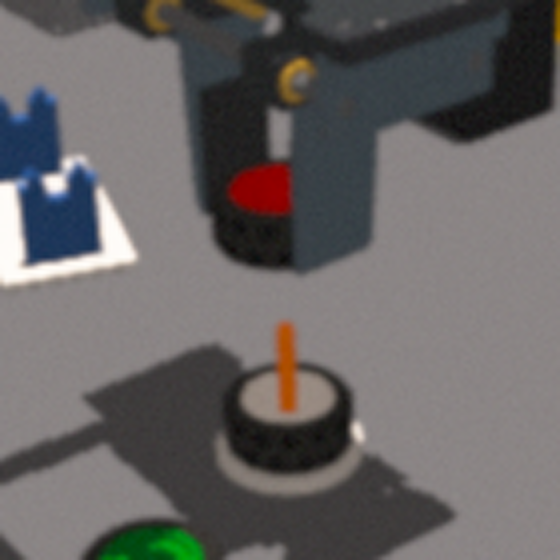

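White lies flat on the post with the pin through its hole (crop (287,390)), and red hangs level above it. I'll lower red next, then fetch blue.

Emit:
send_rows --deltas '[[[0,0,0.02],[0,0,0]],[[0,0,0.03],[0,0,0]],[[0,0,0.03],[0,0,0]],[[0,0,0.03],[0,0,0]],[[0,0,0.02],[0,0,0]],[[0,0,0.014],[0,0,0]],[[0,0,0.008],[0,0,0]],[[0,0,0],[0,0,0]],[[0,0,0],[0,0,0]]]'

```text
time_s: 13.4
ee_pos: [569.0, -9.7, 49.3]
ee_rot: [180.0, 0.1, -180.0]
force: [0.7, 1.0, -0.4]
gripper_width: 56.0
gripper_force: 20.0
```

Emit:
send_rows --deltas '[[[0,0,0],[0,0,0]],[[0,0,0],[0,0,0]],[[0,0,0],[0,0,0]],[[0,0,0],[0,0,0]],[[0,0,-0.02],[0,0,0]],[[0,0,-0.04],[0,0,0]],[[0,0,-0.04],[0,0,0]],[[0,0,-0.038],[0,0,0]]]' --grip 0

```text
time_s: 14.2
ee_pos: [568.8, -9.7, 119.5]
ee_rot: [180.0, 0.0, -180.0]
force: [-0.0, 0.2, -0.7]
gripper_width: 91.1
gripper_force: 0.0
```

Emit:
send_rows --deltas '[[[0.0112,0.0286,0],[0,0,0]],[[0.0224,0.0486,0],[0,0,0]],[[0.0264,0.058,0],[0,0,0]],[[0.0264,0.058,0],[0,0,0]],[[0.0264,0.058,0],[0,0,0]],[[0.0264,0.058,0],[0,0,0]],[[0.0264,0.058,0],[0,0,0]],[[0.0264,0.058,0],[0,0,0]],[[0.0264,0.058,0],[0,0,0]],[[0.024,0.054,0],[0,0,0]]]'

```text
time_s: 15.2
ee_pos: [445.1, 260.4, 117.3]
ee_rot: [-180.0, -0.1, -179.9]
force: [0.6, -0.0, -0.1]
gripper_width: 91.4
gripper_force: 0.0
```

Emit:
send_rows --deltas '[[[0,0,0],[0,0,0]],[[0,0,0.03],[0,0,0]],[[0,0,0.036],[0,0,0]],[[0,0,0.036],[0,0,0]],[[0,0,0.036],[0,0,0]],[[0,0,0.03],[0,0,0]],[[0,0,0.02],[0,0,0]],[[0,0,0.012],[0,0,0]],[[0,0,0],[0,0,0]],[[0,0,0],[0,0,0]]]'

```text
time_s: 16.2
ee_pos: [447.5, 259.0, 18.3]
ee_rot: [180.0, 0.0, -180.0]
force: [-0.7, 1.2, -0.5]
gripper_width: 91.4
gripper_force: 0.0
```

Emit:
send_rows --deltas '[[[0,0,0],[0,0,0]],[[0,0,0],[0,0,0]],[[0,0,0],[0,0,0]],[[0,0,0],[0,0,0]],[[0,0,0],[0,0,0]],[[0,0,0],[0,0,0]],[[0,0,0],[0,0,0]]]' --grip 1

```text
time_s: 16.9
ee_pos: [447.3, 258.9, 18.1]
ee_rot: [180.0, 0.0, -180.0]
force: [0.0, -1.4, 2.7]
gripper_width: 56.2
gripper_force: 20.0
```

Emit:
send_rows --deltas '[[[0,0,-0.024],[0,0,0]],[[0,0,-0.05],[0,0,0]],[[0,0,-0.05],[0,0,0]],[[0,0,-0.05],[0,0,0]],[[0,0,-0.05],[0,0,0]],[[-0.0112,-0.0286,0],[0,0,0]],[[-0.0224,-0.0486,0],[0,0,0]],[[-0.0264,-0.058,0],[0,0,0]],[[-0.0264,-0.058,0],[0,0,0]],[[-0.0264,-0.058,0],[0,0,0]]]'

```text
time_s: 17.9
ee_pos: [503.5, 131.2, 129.2]
ee_rot: [-180.0, -0.1, -180.0]
force: [0.1, 0.3, -0.7]
gripper_width: 56.2
gripper_force: 20.0
```

Emit:
send_rows --deltas '[[[-0.0264,-0.058,0],[0,0,0]],[[-0.0264,-0.058,0],[0,0,0]],[[-0.0264,-0.058,0],[0,0,0]],[[-0.0264,-0.058,0],[0,0,0]],[[-0.014,-0.034,0],[0,0,0]],[[-0.01,-0.02,0],[0,0,0]],[[0,0,0],[0,0,0]],[[0,0,0],[0,0,0]],[[0,0,0],[0,0,0]]]'

```text
time_s: 18.8
ee_pos: [568.0, -8.9, 129.8]
ee_rot: [180.0, -0.0, -179.9]
force: [0.3, -0.4, -0.4]
gripper_width: 56.0
gripper_force: 20.0
```

Run:
```python
from m import *
S=save('side','s3');s=state();print(s['ee_pos'],s['gripper_width'])
cv2.imwrite('pics/z3.png',cv2.resize(S[120:260,200:340],(560,560),interpolation=cv2.INTER_CUBIC)[:,:,::-1])
```

```text
[568.14649923  -8.77025325 129.90608528] 55.85224149913756
```

View pics/z3.png

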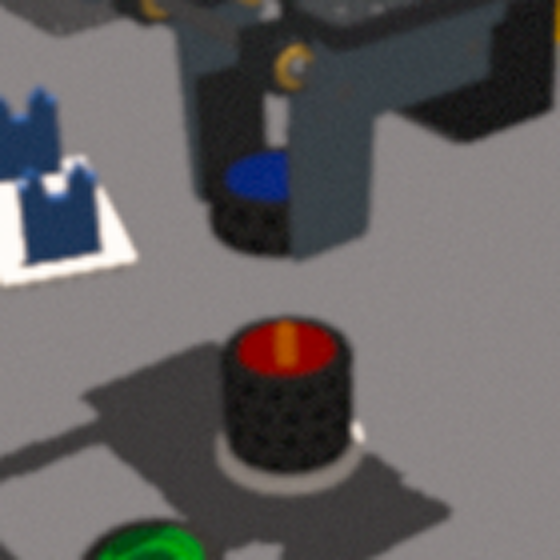

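Red sits flat on white, with the pin at crop (287,345). I'll lower blue, release it, and move over the yellow wheel.

Emit:
send_rows --deltas '[[[0,-0.002,0.02],[0,0,0]],[[0,0,0.03],[0,0,0]],[[0,0,0.03],[0,0,0]],[[0,0,0.02],[0,0,0]],[[0,0,0.01],[0,0,0]],[[0,0,0.004],[0,0,0]],[[0,0,0],[0,0,0]],[[0,0,0],[0,0,0]]]'

```text
time_s: 19.65
ee_pos: [569.1, -10.7, 73.5]
ee_rot: [180.0, 0.1, -180.0]
force: [0.9, 0.3, -0.6]
gripper_width: 56.2
gripper_force: 20.0
```

Emit:
send_rows --deltas '[[[0,0,0],[0,0,0]],[[0,0,0],[0,0,0]],[[0,0,0],[0,0,0]],[[0,0,0],[0,0,0]],[[0,0,-0.02],[0,0,0]],[[0,0,-0.04],[0,0,0]],[[0,0,-0.05],[0,0,0]],[[0,0,-0.044],[0,0,0]]]' --grip 0

```text
time_s: 20.45
ee_pos: [568.9, -10.7, 151.7]
ee_rot: [180.0, 0.1, -180.0]
force: [-0.2, -0.6, 0.1]
gripper_width: 91.3
gripper_force: 0.0
```

Emit:
send_rows --deltas '[[[-0.0054,-0.0308,0],[0,0,0]],[[-0.01,-0.06,0],[0,0,0]],[[-0.01,-0.08,0],[0,0,0]],[[-0.01,-0.08,0],[0,0,0]],[[-0.01,-0.08,0],[0,0,0]],[[-0.01,-0.08,0],[0,0,0]],[[0,-0.04,0],[0,0,0]],[[0,-0.018,0],[0,0,0]]]'

```text
time_s: 21.25
ee_pos: [595.7, -247.2, 149.0]
ee_rot: [180.0, -0.1, 179.9]
force: [-0.2, 0.1, 0.3]
gripper_width: 91.1
gripper_force: 0.0
```

Emit:
send_rows --deltas '[[[0,0,0],[0,0,0.215]],[[0,0,0],[0,0,0.215]],[[0,0,0],[0,0,0.215]],[[0,0,0],[0,0,0.215]],[[0,0,0],[0,0,0]],[[0,0,0],[0,0,0]],[[0,0,0],[0,0,0]]]' --grip 0.35

```text
time_s: 21.95
ee_pos: [596.4, -244.5, 149.9]
ee_rot: [180.0, -0.0, 155.5]
force: [0.4, -0.4, 0.1]
gripper_width: 59.3
gripper_force: 0.0
```

Run:
```python
from m import *
S=save('side','s4');T=save('top','t4');s=state();print(s['ee_pos'],s['ee_rot'],s['gripper_width'])
z=lambda i:cv2.resize(i,(400,400),interpolation=cv2.INTER_CUBIC)
cv2.imwrite('pics/z4.png',np.hstack([z(S[150:250,220:320]),z(S[190:330,310:450])])[:,:,::-1])
```

```text
[ 596.44106437 -244.78784929  149.89546541] [ 1.79991800e+02 -1.08571143e-02  1.55471828e+02] 59.13238903783624
```

View pics/z4.png

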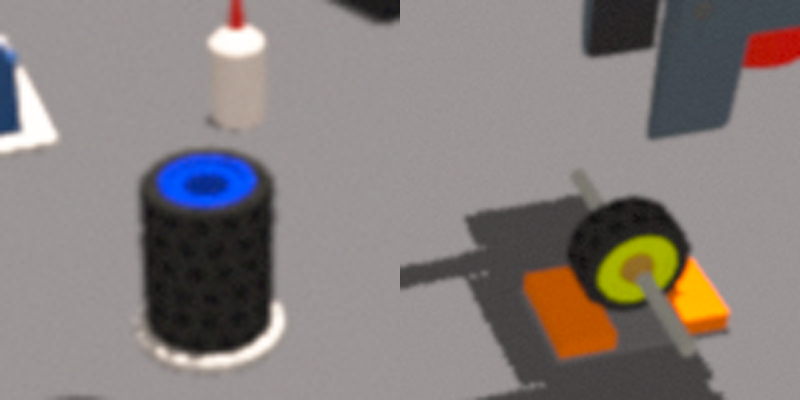

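Blue is flat on top, and the open fingers straddle the yellow tyre. I'll descend and grip.

Emit:
send_rows --deltas '[[[0,0,0.03],[0,0,0]],[[0,0,0.04],[0,0,0]],[[0,0,0.04],[0,0,0]],[[0,0,0.03],[0,0,0]],[[0,0,0.02],[0,0,0]],[[0,0,0.012],[0,0,0]],[[0,0,0.006],[0,0,0]],[[0,0,0],[0,0,0]],[[0,0,0],[0,0,0]]]'

```text
time_s: 22.95
ee_pos: [597.0, -245.2, 61.6]
ee_rot: [180.0, 0.1, 155.4]
force: [1.1, 0.5, 0.7]
gripper_width: 59.2
gripper_force: 0.0
```

Emit:
send_rows --deltas '[[[0,0,0],[0,0,0]],[[0,0,0],[0,0,0]],[[0,0,0],[0,0,0]],[[0,0,0],[0,0,0]],[[0,0,0],[0,0,0]],[[0,0,0],[0,0,0]],[[0,0,0],[0,0,0]]]' --grip 1 --grip_force 25

```text
time_s: 23.65
ee_pos: [596.5, -245.1, 60.9]
ee_rot: [180.0, -0.0, 155.4]
force: [-1.1, 1.3, -0.1]
gripper_width: 23.8
gripper_force: 24.9
```

Emit:
send_rows --deltas '[[[0,0,-0.01],[0,0,0]],[[0,0,-0.02],[0,0,0]],[[0,0,-0.04],[0,0,0]],[[0,0,-0.04],[0,0,0]],[[0,0,-0.04],[0,0,0]],[[0,0,-0.04],[0,0,0]],[[0,0,-0.008],[0,0,0]],[[0,0,0],[0,0,0]],[[0,0,0],[0,0,0]]]'

```text
time_s: 24.55
ee_pos: [595.9, -244.8, 159.0]
ee_rot: [180.0, -0.1, 155.4]
force: [-0.5, 0.1, -2.2]
gripper_width: 23.9
gripper_force: 24.9
```

Run:
```python
from m import *
S=save('side','s5');s=state();print(s['ee_pos'],s['ee_rot'],s['gripper_width'])
cv2.imwrite('pics/z5.png',cv2.resize(S[130:330,290:490],(560,560),interpolation=cv2.INTER_CUBIC)[:,:,::-1])
```

```text
[ 595.78189779 -244.75335986  158.69896636] [ 1.79997951e+02 -1.34718472e-01  1.55402651e+02] 23.759977873893416
```

View pics/z5.png

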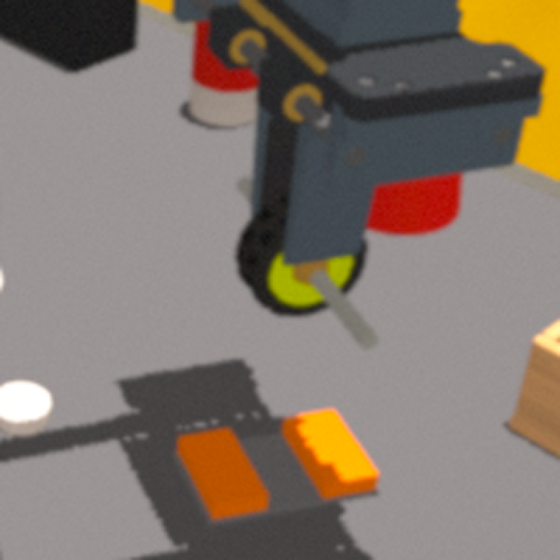

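Yellow is held with its axle level. Its near end is at crop (370,343) and its far end at (243,183). I'll check its offset from the TCP.

Run:
```python
from m import *
a=np.radians(65.4);d=np.array([np.cos(a),np.sin(a),0]);n=np.array([-d[1],d[0],0])  # tool x=(-.909,.416)=n
c=np.array([595.9,-244.9,159.-23])
for s in(-65,65): print(s,proj('side',c+s*d).round(1))
from scipy.optimize import least_squares
obs={-65:(422.1,252.5),65:(376.8,195.4)}
f=lambda p:np.concatenate([proj('side',c+s*d+n*p[0]+d*p[1]+np.array([0,0,p[2]]))-obs[s] for s in obs])
r=least_squares(f,[0,0,0]);print(r.x,r.fun)
```

```text
-65 [421.5 251.2]
65 [376.2 195.4]
[ 2.52784459 -5.95524352  3.39286795] [ 0.2855297  -0.23173862 -0.34320083  0.27854532]
```

Emit:
send_rows --deltas '[[[0,0,0],[0,0,-0.1]],[[0,0,0],[0,0,-0.095]],[[0.0115,0.0325,0],[0,0,0]],[[0.02,0.0565,0],[0,0,0]],[[0.023,0.065,0],[0,0,0]],[[0.023,0.065,0],[0,0,0]],[[0.023,0.065,0],[0,0,0]],[[0.023,0.065,0],[0,0,0]],[[0.023,0.065,0],[0,0,0]],[[0.023,0.065,0],[0,0,0]]]'

```text
time_s: 25.6
ee_pos: [593.3, 11.5, 159.2]
ee_rot: [180.0, -0.1, 160.9]
force: [1.1, -1.0, -0.1]
gripper_width: 23.9
gripper_force: 24.9
```

Emit:
send_rows --deltas '[[[0.023,0.065,0],[0,0,0]],[[0.023,0.065,0],[0,0,0]],[[0.023,0.065,0],[0,0,0]],[[0.023,0.065,0],[0,0,0]],[[0.023,0.065,0],[0,0,0]],[[0.023,0.065,0],[0,0,0]],[[0.023,0.065,0],[0,0,0]],[[0.014,0.0407,0],[0,0,0]],[[0,0,0],[0,0,0]],[[0,0,0],[0,0,0]]]'

```text
time_s: 26.6
ee_pos: [591.3, 272.2, 159.1]
ee_rot: [-179.9, -0.1, 161.0]
force: [-0.3, -0.3, -0.2]
gripper_width: 24.2
gripper_force: 24.9
```

Emit:
send_rows --deltas '[[[0,0,0.02],[0,0,0]],[[0,0,0.03],[0,0,0]],[[0,0,0.03],[0,0,0]],[[0,0,0.03],[0,0,0]],[[0,0,0.01],[0,0,0]],[[0,0,0],[0,0,0]],[[0,0,0],[0,0,0]],[[0,0,0],[0,0,0]]]'

```text
time_s: 27.4
ee_pos: [592.2, 270.8, 100.2]
ee_rot: [-179.9, -0.0, 161.0]
force: [-0.9, -4.1, -2.8]
gripper_width: 23.7
gripper_force: 24.9
```

Run:
```python
from m import *
S=save('side','s6');T=save('top','t6');s=state();print(s['ee_pos'],s['ee_rot'],s['gripper_width'])
z=lambda i:cv2.resize(i,(400,400),interpolation=cv2.INTER_CUBIC)
cv2.imwrite('pics/z6.png',np.hstack([z(S[100:200,160:260]),z(T[150:250,100:200])])[:,:,::-1])
```

```text
[592.16185671 270.81059672 100.20383963] [-1.79903463e+02  4.52150142e-03  1.60995607e+02] 23.501354340012607
```

View pics/z6.png

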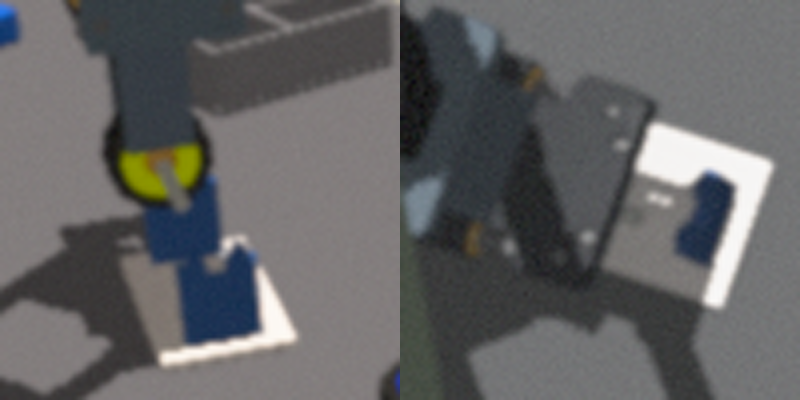

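I overshot by one row, so the wheel sits about 34 mm too far along y, beside the far upright. I'll lift, shift back and recheck the axle.

Emit:
send_rows --deltas '[[[0,0,-0.02],[0,0,0]],[[0,0,-0.03],[0,0,0]],[[0,0,-0.03],[0,0,0]],[[-0.0066,-0.019,0],[0,0,0]],[[-0.009,-0.027,0],[0,0,0]],[[-0.006,-0.018,0],[0,0,0]],[[0,0,0],[0,0,0]],[[0,0,0],[0,0,0]],[[0,0,0],[0,0,0]]]'

```text
time_s: 28.4
ee_pos: [592.1, 238.1, 139.6]
ee_rot: [180.0, -0.0, 161.0]
force: [-0.3, -1.2, -1.6]
gripper_width: 23.8
gripper_force: 25.0
```

Run:
```python
from m import *
S=save('side','s7');T=save('top','t7');s=state();print(s['ee_pos'],s['ee_rot'],s['gripper_width'],s['force'])
a=np.radians(71);d=np.array([np.cos(a),np.sin(a),0]);c=np.array(s['ee_pos'])-[0,0,23]
x0,y0,k=170,80,5.6
z=cv2.resize(S[80:180,170:270],(560,560),interpolation=cv2.INTER_CUBIC)
for q in(-65,-12,65):
    p=proj('side',c+q*d);cv2.circle(z,tuple(int(v) for v in (p-[170,80]+.5)*5.6),5,(255,0,255),1)
for q in(-52,-44,44,52):
    p=proj('side',np.array([592,237,42])+q*d);cv2.circle(z,tuple(int(v) for v in (p-[170,80]+.5)*5.6),4,(0,255,0),1)
cv2.imwrite('pics/z7.png',z[:,:,::-1])
```

```text
[592.13195961 238.38690805 139.70735356] [ 1.79993901e+02 -1.66158760e-02  1.61007324e+02] 23.873790055641013 [ 0.20723843  0.23707285 -0.46914922]
```

View pics/z7.png

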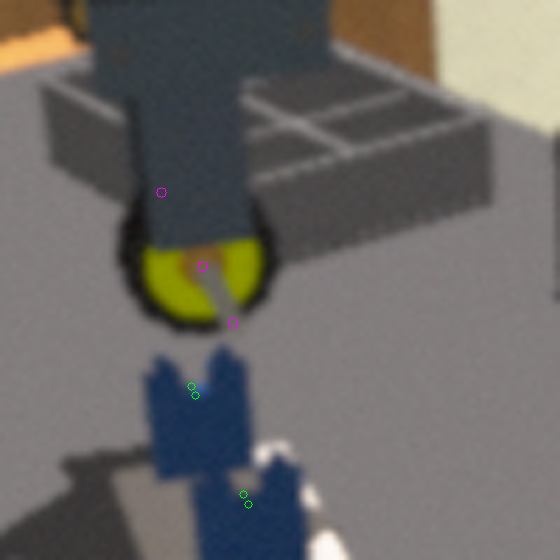

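The predicted markers lie on the axle end and hub, so the grasp is unchanged. The slots line up with the axle too, so I'll lower it.

Emit:
send_rows --deltas '[[[0,0,0.02],[0,0,0]],[[0,0,0.03],[0,0,0]],[[0,0,0.03],[0,0,0]],[[0,0,0.02],[0,0,0]],[[0,0,0.01],[0,0,0]],[[0,0,0.01],[0,0,0]],[[0,0,0],[0,0,0]],[[0,0,0],[0,0,0]]]'

```text
time_s: 29.3
ee_pos: [592.5, 238.2, 80.3]
ee_rot: [180.0, 0.0, 161.0]
force: [-0.5, 1.3, -1.1]
gripper_width: 23.7
gripper_force: 25.0
```

Emit:
send_rows --deltas '[[[0,0,0.008],[0,0,0]],[[0,0,0.006],[0,0,0]],[[0,0,0.006],[0,0,0]],[[0,0,0],[0,0,0]],[[0,0,0],[0,0,0]],[[0,0,0],[0,0,0]]]'

```text
time_s: 29.9
ee_pos: [592.1, 238.0, 69.9]
ee_rot: [-180.0, -0.0, 161.0]
force: [0.1, 0.3, -0.2]
gripper_width: 24.1
gripper_force: 25.0
```

Run:
```python
from m import *
S=save('side','s8');s=state();print(s['ee_pos'],s['ee_rot'],s['gripper_width'],s['force'])
cv2.imwrite('pics/z8.png',cv2.resize(S[110:210,170:270],(560,560),interpolation=cv2.INTER_CUBIC)[:,:,::-1])
```

```text
[592.13450481 238.0155371   69.93243263] [-1.79999126e+02 -1.90081370e-03  1.60993181e+02] 23.701569351481997 [ 0.18877051 -0.4690332  -1.29306599]
```

View pics/z8.png

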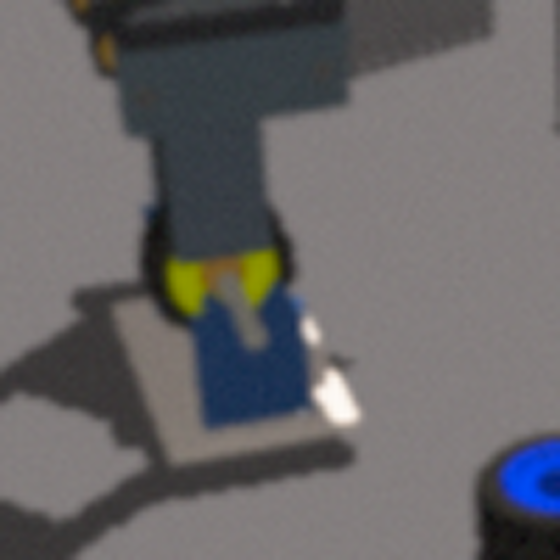

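The axle sits in the near slot (crop (240,315)) with no side force. I'll release with a limited opening and lift.

Emit:
send_rows --deltas '[[[0,0,0],[0,0,0]],[[0,0,0],[0,0,0]],[[0,0,0],[0,0,0]],[[0,0,0],[0,0,0]],[[0,0,0],[0,0,0]]]' --grip 0.54

```text
time_s: 30.45
ee_pos: [592.2, 238.0, 70.0]
ee_rot: [180.0, 0.0, 161.0]
force: [-0.7, -0.9, -0.3]
gripper_width: 42.0
gripper_force: 0.0
```

Emit:
send_rows --deltas '[[[0,0,-0.01],[0,0,0]],[[0,0,-0.03],[0,0,0]],[[0,0,-0.05],[0,0,0]],[[0,0,-0.06],[0,0,0]],[[0,0,-0.06],[0,0,0]],[[0,0.05,0],[0,0,0]],[[0,0.08,0],[0,0,0]],[[0,0.09,0],[0,0,0]],[[0,0.09,0],[0,0,0]],[[0,0.05,0],[0,0,0]]]'

```text
time_s: 31.45
ee_pos: [651.2, 411.5, 174.9]
ee_rot: [179.9, 0.0, 161.1]
force: [0.8, -0.1, 0.6]
gripper_width: 41.8
gripper_force: 0.0
```

Run:
```python
from m import *
S=save('side','s9');T=save('top','t9');s=state();print(s['time_s'],s['ee_pos'])
z=lambda i:cv2.resize(i,(400,300),interpolation=cv2.INTER_CUBIC)
cv2.imwrite('pics/z9.png',np.vstack([np.hstack([z(S[130:205,170:270]),z(T[160:235,105:205])]),np.hstack([z(S[140:290,190:390]),z(T[100:310,110:390])])])[:,:,::-1])
```

```text
31.55 [650.90709488 411.79085114 173.98633275]
```

View pics/z9.png

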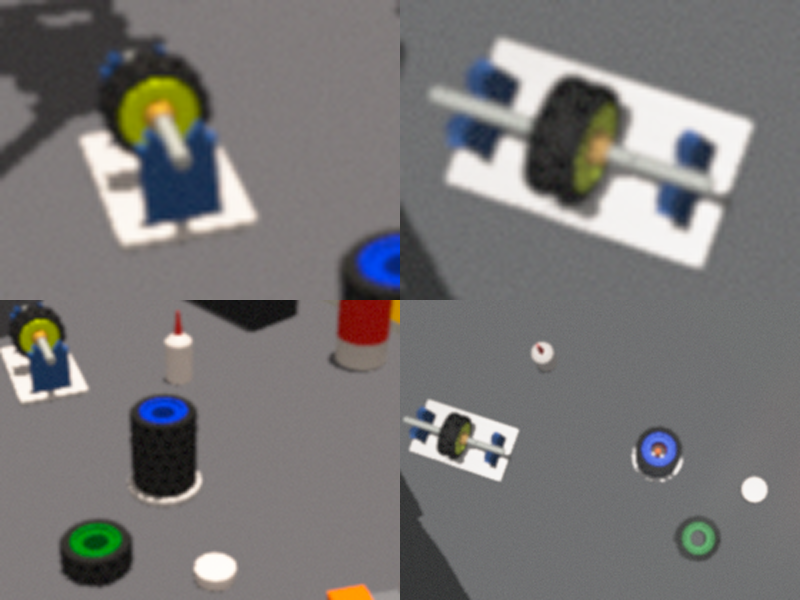

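Run:
```python
from m import *
a,b=onz('top',(113,183.4),47),onz('top',(184.8,207),47);print(a,b,(a+b)/2,np.linalg.norm(a-b),np.degrees(np.arctan2(*(a-b)[1::-1])))
d=np.array([np.cos(np.radians(71)),np.sin(np.radians(71)),0])
# side near end: crop (182,158) at 4x
print('obs',(170+182/4,130+158/4),'pred',[proj('side',np.array([592,237.5,z])-65*d).round(1) for z in(46,50,54)], 'top far',proj('top',np.array([592,237.5,46])+65*d),proj('top',np.array([592,237.5,46])-65*d))
```

```text
[612.33688268 299.93632713  47.        ] [569.24154103 173.22126342  47.        ] [590.78921186 236.57879528  47.        ] 133.842877453414 71.2170140550238
obs (215.5, 169.5) pred [array([214.9, 170.6]), array([214.7, 168.8]), array([214.5, 167. ])] top far [113.75472606 183.02317432] [183.3050705  206.17656104]
```

```bash
python3 -c "
from workcell import *
print(job_done())"
```

```text
the job is handed in; nothing more can be done
None
```

I handed the job in at about 31.6 s. The final pictures show white, red and blue stacked flat on the post, the yellow axle in both stand slots with its wheel about midway, and the green wheel and glue bottle where they started; no verdict came back.

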